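# Press the finds tins shut in order

## Task

Press the lids of three finds tins shut with the closed fingers, lightly from above, each fully home, in this order: first the small round tin, then the square tin, then the large round tin. Do not pick up or shift any tin, leave the lid of the long tin standing proud because it is still being filled, and leave everything else on the table where it lies.

Things in the scene. Friction and masses are not known exactly. Their poses are not given: they have to be found in the camera images.
- small_tin: small round tin, 56 mm diameter, body 30 mm high, bare metal, loose on the table, about 250 g when filled. Origin: centre of its underside; z up.
- small_lid (a joint): How far the push-fit lid of the small tin has been pushed down, in m: 0 = standing 8 mm proud of the tin's shoulder (a dark neck shows in the gap), 0.008 = fully home against the rubber seal on the shoulder. At the start 0 to 0.002. The lid slides straight down with a steady rub of about 4 N, stays where it is left, and meets a hard stop at 0.008.
- small_lid_top (a point): Centre of the flat top of that lid's raised middle panel; it moves with the lid. 56 mm above the table at joint 0, 48 mm when fully home. The lid's rim is 12 mm thick with the tin's outline; the panel, inset 5 mm all round, stands 6 mm above the rim and is springy: it gives about 1 mm per 2.5 N, flush with the rim at 15 N, and springs back.
- square_tin: square tin, 66 x 66 mm, body 36 mm high, bare metal, loose on the table, about 350 g when filled. Origin: centre of its underside; z up.
- square_lid (a joint): How far the push-fit lid of the square tin has been pushed down, in m: 0 = standing 8 mm proud of the tin's shoulder (a dark neck shows in the gap), 0.008 = fully home against the rubber seal on the shoulder. At the start 0 to 0.002. The lid slides straight down with a steady rub of about 4 N, stays where it is left, and meets a hard stop at 0.008.
- square_lid_top (a point): Centre of the flat top of that lid's raised middle panel; it moves with the lid. 62 mm above the table at joint 0, 54 mm when fully home. The lid's rim is 12 mm thick with the tin's outline; the panel, inset 5 mm all round, stands 6 mm above the rim and is springy: it gives about 1 mm per 2.5 N, flush with the rim at 15 N, and springs back.
- large_tin: large round tin, 84 mm diameter, body 40 mm high, bare metal, loose on the table, about 500 g when filled. Origin: centre of its underside; z up.
- large_lid (a joint): How far the push-fit lid of the large tin has been pushed down, in m: 0 = standing 8 mm proud of the tin's shoulder (a dark neck shows in the gap), 0.008 = fully home against the rubber seal on the shoulder. At the start 0 to 0.002. The lid slides straight down with a steady rub of about 4 N, stays where it is left, and meets a hard stop at 0.008.
- large_lid_top (a point): Centre of the flat top of that lid's raised middle panel; it moves with the lid. 66 mm above the table at joint 0, 58 mm when fully home. The lid's rim is 12 mm thick with the tin's outline; the panel, inset 5 mm all round, stands 6 mm above the rim and is springy: it gives about 1 mm per 2.5 N, flush with the rim at 15 N, and springs back.
- long_tin: long oblong tin, 110 (its x) x 50 (its y) mm, body 26 mm high, bare metal, loose on the table, about 300 g when filled. Origin: centre of its underside; z up.
- long_lid (a joint): How far the push-fit lid of the long tin has been pushed down, in m: 0 = standing 8 mm proud of the tin's shoulder (a dark neck shows in the gap), 0.008 = fully home against the rubber seal on the shoulder. At the start 0 to 0.002. The lid slides straight down with a steady rub of about 4 N, stays where it is left, and meets a hard stop at 0.008.
- long_lid_top (a point): Centre of the flat top of that lid's raised middle panel; it moves with the lid. 52 mm above the table at joint 0, 44 mm when fully home. The lid's rim is 12 mm thick with the tin's outline; the panel, inset 5 mm all round, stands 6 mm above the rim and is springy: it gives about 1 mm per 2.5 N, flush with the rim at 15 N, and springs back.
- stone: Bystander: rounded grey stone, 56 mm across, 30 mm high; loose, origin at the centre of its underside. To be left alone.
- pen: Bystander: pen with a cap, 125 x 11 x 11 mm, lying; loose, origin at the centre of its underside. To be left alone.
- sherd: Bystander: flat fired-clay sherd, 35 x 36 x 8 mm; loose, origin at the centre of its underside. To be left alone.
- brush: Bystander: soft hand brush, 170 mm long, lying; loose, origin at the centre of its underside. To be left alone.
- jar: Bystander: jar with a lid, 48 mm diameter, 62 mm high, standing; loose, origin at the centre of its underside. To be left alone.
- stick: Bystander: flat wooden stick, 100 x 10 x 6 mm, lying; loose, origin at the centre of its underside. To be left alone.
- cup: Bystander: small clay cup, 42 mm across, 34 mm high; loose, origin at the centre of its underside. To be left alone.
Mind the look-alikes: they are no part of the job. Leave any pink or yellow look-alike of the small_tin alone. What is shaped like the square_tin but purple is not meant.

How it is judged:
On the way, in this order (a step that is already met when the one before it is completed fails the run):
1. the small round tin's lid is home while the other three lids still stand proud (value of joint small_lid above 0.006 m and value of joint each of square_lid, large_lid, long_lid below 0.0045 m), for 0.1 s.
2. then the square tin's lid is home, the large round and long ones still proud (value of joint each of small_lid, square_lid above 0.006 m and value of joint each of large_lid, long_lid below 0.0045 m), for 0.1 s.
3. then the large round tin's lid is home (value of joint each of small_lid, square_lid, large_lid above 0.006 m and value of joint long_lid below 0.0045 m), for 0.1 s.
At the end, for the whole second after the job is handed in: The lids of the small round, square and large round tins are pushed down at least 6 of their 8 mm; the long tin's lid is down less than 4.5 mm; all four tins stand upright on the table, at rest, within 20 mm of where they started; the bystanders lie within 25 mm of where they started (all of step 3 and distance of each of small_tin, square_tin, large_tin, long_tin from where it was at the start of the episode below 0.02 m and height (world z) of each of small_tin, square_tin, large_tin, long_tin below 0.006 m and angle between each of small_tin, square_tin, large_tin, long_tin's own z axis and vertical below 0.1 rad and linear speed of each of small_tin, square_tin, large_tin, long_tin below 0.02 m/s and distance of each of stone, pen, sherd, brush, jar, stick, cup from where it was at the start of the episode below 0.025 m); the robot touches nothing.
It fails at once if a tin is pressed hard (over 30 N) by the robot (contact force between any of small_tin, square_tin, large_tin, long_tin and the fingers above 30 N or contact force between any of small_tin, square_tin, large_tin, long_tin and the arm above 30 N).
It fails at once if a tin is lifted or tipped (height (world z) of any of small_tin, square_tin, large_tin, long_tin above 0.01 m or angle between any of small_tin, square_tin, large_tin, long_tin's own z axis and vertical above 0.15 rad).
It fails at once if a tin is pushed or carried more than 20 mm (distance of any of small_tin, square_tin, large_tin, long_tin from where it was at the start of the episode above 0.02 m).
It fails at once if the long tin's lid is pressed down (value of joint long_lid above 0.0045 m).
It fails at once if a bystander is moved more than 25 mm (distance of any of stone, pen, sherd, brush, jar, stick, cup from where it was at the start of the episode above 0.025 m).
It also fails if it takes over 54 s, if anything falls off the work surface, if the arm or the gripper's body presses on something with over 40 N, if the wrist force passes 120 N, or if a joint passes its speed limit or range.

## Robot

A 6-joint arm with a two-finger parallel gripper is mounted at the origin on the work surface. World frame = base frame: x ahead of the robot, y to its left, z up, the work surface at z = 0. Lengths are in m, angles in rad, forces in N, time in s.
With the tool pointing down it reaches from about 0.275 to 0.975 m from the base axis. Payload 8.4 kg.
Tool frame: the origin (TCP) lies between the finger pads; the fingertips stand 25 mm ahead of it and the grasp point (between the pads) lies 6 mm ahead of it (env.nose_length is the distance from the TCP to the fingertips, in m); z points along the fingers, y is the line along which they close (so a half turn about z gives the same grasp; the last joint's range is limited). The gripper opens to 92 mm and grips with 3 to 60 N. Pads are 20 mm wide; open, the fingers measure 128 mm over their backs; the gripper's body (75 mm by 189 mm) begins 69 mm behind the grasp point.
Start: joints at [1.258, 0.353, 1.633, -0, 1.155, -0.002], TCP at [0.191, 0.595, 0.24] pointing down, gripper open.
Joint ranges: [-2.63, 2.63], [-0.92, 2.1], [0.06, 2.66], [-1.3, 4.44], [0, 2.69], [-3.02, 3.02]. Speed limits (rad/s): [2.22, 2.22, 2.79, 3.14, 3.14, 3.14].

## Interface

Orientations are given as [roll, pitch, yaw] about the fixed x, y, z axes, in that order (R = Rz(yaw) Ry(pitch) Rx(roll)).
In Python, from workcell import env, optics, spotter gives the robot as it stands. The module is installed in compiled form; this text tells all that it offers.
- The arm moves only by the tool arm_command, never from a script. Its argument "commands" is a list that holds one entry, the list of rows, each a list of 7 numbers: the shift along the tool's x, y, z each as a share of 750 mm, from -1 to 1, then the turn, a rotation vector about the tool's x, y, z each as a share of 360 degrees, from -1 to 1, then the gripper command: -1 is fully open, 1 is shut, values between are in proportion. A call has 1 to 12 rows; each row is the pose to reach, as a shift and turn from the pose commanded when the call began, along the tool's axes at that moment, turning the shorter way round; what a row does not reach only later rows make up. A row lasts 1/12 s, in which the tool goes at most 41.7 mm and 7.16 degrees, less where a joint would pass 70% of its speed; a pose out of reach is approached as far as the arm can. A call with a number of a shift or a turn outside -1 to 1 is refused whole. A call with a gripper value outside its range is refused whole. The fingers move at their own pace and stop on an object; the grip force is fixed at half the most. Time passes only in rows, so rows that repeat a pose let the fingers close. It gives the time, the measured TCP pose, the force, the opening and the grip force at its end, in the units of the state.
- env.get_obs(): the state, without advancing time (a new reading comes with each control period).
- optics.snapshot(name): name is "scene" or "top" or "wrist"; returns a dict with "img" (400x640x3 uint8, red, green, blue), "range_z" (400x640 float32, m along the optical axis (not along the pixel's ray), 0 where there is no reading), "fx", "fy", "cx", "cy" (pixels), "origin" and "orientation" of the camera in the world. Camera axes: x right, y down, z forward; pixel columns grow to the right and rows downward; lengths in m; the calibration is good to about 2 mm. A picture is of the moment at which its call begins.
- env.sign_off(): hands the job in; it is judged then, once.
Trained networks look in the newest picture that a camera, given by its name, has taken for a name from the list of things; names that differ only in an ending like _2 or _b are one class to them, and where a whole thing is asked for, a point or a joint stands for the part that bears it (a point fixed in the world has none). Each returns a list of dicts, best first, with "score" (0 to 1); they miss things now and then, are a little off and sometimes report something else, mostly with a low value. They report only what shows in the picture. A call takes as long as a camera call. They do not tell look-alikes from the thing itself.
- spotter.search_frame(camera, target): "bbox" ([centre column, centre row, width, height] in pixels, round what is visible of it).
- spotter.mark_of(camera, target): "uv" ([column, row] in pixels: a listed point, or the origin of a listed thing).
The state is a dict: "t": time; "joints": joint angles; "joint_velocities": joint speeds; "effort": joint torques, N m; "tool_pos": TCP position; "orientation": TCP orientation; "contact_force": force on the tool from outside, world axes, zero at the start; "ft_torque": the same for the moment, N m; "gripper_width": finger opening in m; "gripper_force": force on a finger pad.
Only numpy, scipy, OpenCV 4.12 (cv2) and the standard library are available. Lean on these libraries where they do the work, as an engineer would, in place of code of your own. Each camera call takes 0.05 s, during which the arm holds its last target. There are 200 camera calls.

## Working session

There is one attempt and no reset: what is moved stays moved. The work goes in short steps, Python scripts to look and compute and a tool call to move; the robot and the scene stay as the last step left them, time stands still between calls to the robot, and variables do not carry over. Pictures are saved under pics/ and viewed, at most 10 in all, crops included, and the job is handed in when it is done.

Besides the shell and the picture viewer there is one more tool, called after "Emit:" as a command line: name --argument value ..., lists and objects as JSON in quotes. arm_command: Moves the arm, as the interface text tells. Its arguments: {"type":"object","properties":{"commands":{"type":"array"}},"required":["commands"]}

```bash
mkdir -p pics; cat > h.py <<'E'
import numpy as np, cv2
from scipy.spatial.transform import Rotation as R
from workcell import env, optics, spotter
def Rm(o):
    o=np.array(o,float)
    if o.shape==(3,3): return o
    return R.from_quat(o).as_matrix() if o.size==4 else R.from_euler('xyz',o).as_matrix()
def cloud(s):
    z=s['range_z'].astype(float); v,u=np.mgrid[:z.shape[0],:z.shape[1]]
    p=np.stack([(u-s['cx'])/s['fx']*z,(v-s['cy'])/s['fy']*z,z],-1)
    w=p@Rm(s['orientation']).T+np.array(s['origin']); w[z==0]=np.nan
    return w
def save(n,img,k=1):
    cv2.imwrite('pics/'+n,cv2.resize(img,None,fx=k,fy=k)[:,:,::-1])
E
python3 - <<'E'
from h import *
print(env.get_obs())
for c in ['top','scene']:
    s=optics.snapshot(c); print(c,s['origin'],s['orientation'],s['fx'])
    save(c+'.png',s['img'],1.25); w=cloud(s)
    for n in ['small_tin','square_tin','large_tin','long_tin','small_lid_top','square_lid_top','large_lid_top','long_lid_top','jar','cup','stone']:
        if n.endswith('top'):
            for r in spotter.mark_of(c,n)[:4]:
                u,v=np.round(r['uv']).astype(int); print(n,round(r['score'],2),u,v,w[min(v,399),min(u,639)].round(3))
        else:
            for r in spotter.search_frame(c,n)[:4]:
                u,v=np.round(r['bbox'][:2]).astype(int); print(n,round(r['score'],2),np.round(r['bbox']),w[v,u].round(3))
E
```

```text
{'t': 0.0, 'joints': array([ 1.25757953e+00,  3.53632837e-01,  1.63413321e+00, -4.43700685e-07,
        1.15522094e+00, -2.39073372e-03]), 'joint_velocities': array([-0.00135266, -0.00045773,  0.00065289,  0.00303243,  0.00078746,
        0.0006407 ]), 'effort': array([ 1.72445969e-03, -5.93864751e+01, -3.34213114e+01,  6.99097733e-02,
        2.33869662e-02, -7.81313224e-05]), 'tool_pos': array([0.19100298, 0.59460512, 0.23887364]), 'orientation': array([-3.14019833e+00, -2.92778114e-06,  2.83076677e+00]), 'contact_force': array([-0.30447343, -0.12266421, -0.66036835]), 'ft_torque': array([-0.02503229,  0.00553171, -0.00041866]), 'gripper_force': 0.0, 'gripper_width': 0.09203206977212425}
top [ 4.72080849e-01 -3.64702498e-04  9.07597408e-01] [-3.07690770e+00  1.84626117e-03 -1.55529831e+00] 368.4776054571714
small_tin 0.79 [268. 153.  26.  26.] [0.632 0.117 0.056]
small_tin 0.78 [219. 129.  23.  28.] [0.688 0.234 0.052]
small_tin 0.6 [269. 200.  30.  23.] [0.522 0.112 0.055]
square_tin 0.77 [418. 233.  37.  42.] [ 0.451 -0.231  0.06 ]
square_tin 0.48 [322. 223.  34.  39.] [ 0.471 -0
[... 1458 characters left out ...]
 ]
small_lid_top 0.75 339 237 [0.536 0.12  0.059]
small_lid_top 0.72 306 258 [0.647 0.13  0.059]
small_lid_top 0.67 313 300 [0.694 0.242 0.053]
small_lid_top 0.27 252 164 [ 0.602 -0.28   0.03 ]
square_lid_top 0.65 313 110 [ 0.326 -0.359  0.067]
square_lid_top 0.38 300 160 [ 0.468 -0.206  0.038]
large_lid_top 0.57 330 193 [ 0.477 -0.018  0.069]
large_lid_top 0.23 384 274 [0.494 0.272 0.04 ]
long_lid_top 0.57 387 264 [0.474 0.256 0.051]
long_lid_top 0.23 354 329 [0.642 0.35  0.021]
jar 0.67 [250. 158.  16.  27.] [ 0.604 -0.283  0.056]
cup 0.44 [282. 223.  12.  14.] [ 0.637 -0.023  0.034]
stone 0.72 [335. 203.  31.  34.] [0.483 0.019 0.066]
stone 0.6 [275. 191.  12.  15.] [ 0.593 -0.145  0.027]
```

```bash
python3 - <<'E'
from h import *
i=cv2.imread('pics/top.png'); i=cv2.resize(i,(640,400))
cv2.imwrite('pics/topcrop.png',cv2.resize(i[110:320,180:500],(800,525),interpolation=cv2.INTER_CUBIC))
E
```

```text
(no output)
```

View pics/topcrop.png

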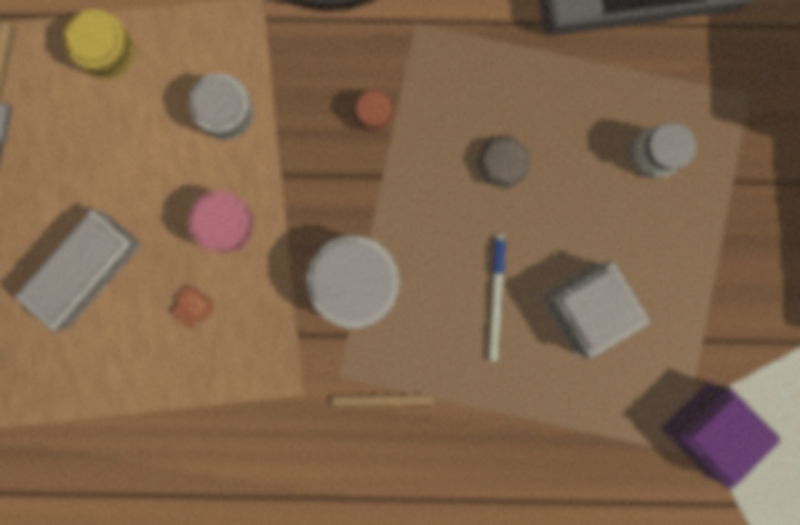

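View pics/scene.png

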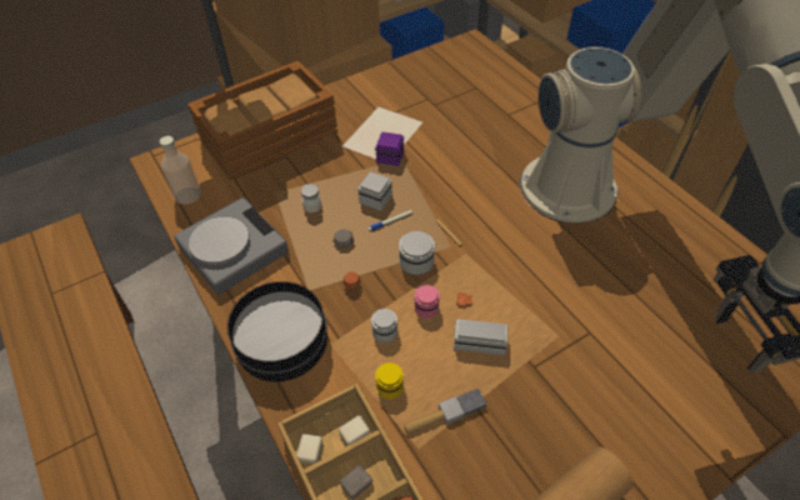

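The top view shows these candidates:
- Small round: bare metal at (268,152), pink at (268,199), yellow at (219,127), and a taller jar at (447,169). I choose the bare metal one at (268,152).
- Square: bare at (418,233), purple at (469,284). I choose the bare one.
- Large round: (321,222).
- Long: (210,217). I leave this one alone.

Next I measure the centres and check the small tin in a close crop.

```bash
python3 - <<'E'
from h import *
g={'small':(.63,.118),'square':(.455,-.234),'large':(.475,-.01),'long':(.478,.249)}
for c in ['top','scene']:
    s=optics.snapshot(c); w=cloud(s)
    for n,(x,y) in g.items():
        d=np.hypot(w[...,0]-x,w[...,1]-y)
        m=(d<.05)&(w[...,2]>.035); z=w[m][:,2]; top=np.percentile(z,90)
        q=w[(d<.05)&(w[...,2]>top-.006)]
        (rx,ry),wh,a=cv2.minAreaRect(q[:,:2].astype(np.float32))
        print(c,n,'zpct',np.percentile(z,[10,50,90,98]).round(4),'mean',q.mean(0).round(4),'rect',round(rx,4),round(ry,4),np.round(wh,3),round(a))
    if c=='scene':
        p=s['img'][225:320,270:370]; cv2.imwrite('pics/small.png',cv2.resize(p,None,fx=5,fy=5,interpolation=cv2.INTER_CUBIC)[:,:,::-1])
    t=(w[...,2]>-.02)&(w[...,2]<.02)&(abs(w[...,0]-.5)<.2)&(abs(w[...,1])<.25)
    print('table z',np.median(w[t][:,2]))
E
```

```text
top small zpct [0.0459 0.0525 0.055  0.0561] mean [0.6383 0.1212 0.0533] rect 0.6363 0.1204 [0.05  0.047] 1
top square zpct [0.0513 0.0588 0.0612 0.0626] mean [ 0.4497 -0.2384  0.0595] rect 0.45 -0.2388 [0.061 0.063] 30
top large zpct [0.0581 0.0639 0.0658 0.0671] mean [ 0.4717 -0.0079  0.0641] rect 0.4712 -0.0092 [0.077 0.079] 86
top long zpct [0.0433 0.0495 0.0517 0.0527] mean [0.4804 0.2532 0.0498] rect 0.4813 0.2531 [0.047 0.098] 48
table z -0.0007934867254727473
scene small zpct [0.0432 0.0535 0.0581 0.0598] mean [0.6385 0.1218 0.0557] rect 0.64 0.1218 [0.053 0.048] 63
scene square zpct [0.043  0.0597 0.0645 0.067 ] mean [ 0.4489 -0.2376  0.0626] rect 0.4505 -0.2368 [0.065 0.063] 35
scene large zpct [0.0431 0.065  0.0697 0.0716] mean [ 0.4711 -0.008   0.0672] rect 0.4714 -0.0087 [0.078 0.08 ] 82
scene long zpct [0.0434 0.0514 0.055  0.0571] mean [0.4796 0.2533 0.0527] rect 0.4814 0.2554 [0.049 0.096] 50
table z 0.0019484896963835041
```

View pics/small.png

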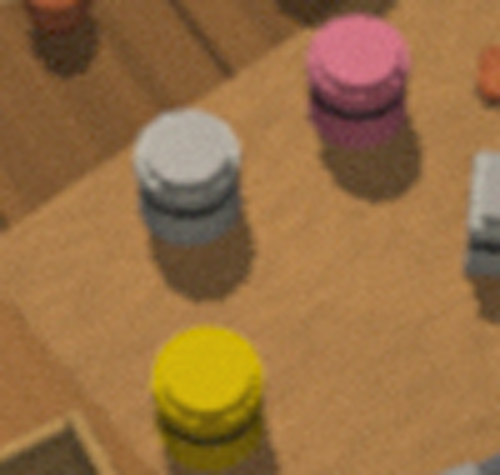

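The crop shows the bare-metal small tin at scene (308,260) with its dark neck showing. The pink one is at (341,240) and the yellow one at (311,303). Next I work out the moves.

```bash
cat >> h.py <<'E'
T={'small':(.638,.121),'square':(.4497,-.238),'large':(.4714,-.0083)}
def shift(frm,to,yaw=2.8308):
    M=R.from_euler('xyz',[np.pi,0,yaw]).as_matrix()
    return (M.T@(np.array(to)-np.array(frm))/.75).round(4)
E
python3 - <<'E'
from h import *
p=[.191,.595,.24]
for n,z in (('small',.1),('square',.1),('large',.1)):
    q=[*T[n],z]; print(n,shift(p,q),'up',shift(p,[*T[n],.2])); p=q
E
```

```text
small [-0.7607 -0.4195  0.1867] up [-0.7607 -0.4195  0.0533]
square [ 0.0927 -0.5325 -0.    ] up [ 0.0927 -0.5325 -0.1333]
large [0.0661 0.3004 0.    ] up [ 0.0661  0.3004 -0.1333]
```

Emit:
arm_command --commands '[[[-0.38,-0.21,0.0,0,0,0,1],[-0.38,-0.21,0.0,0,0,0,1],[-0.38,-0.21,0.0,0,0,0,1],[-0.38,-0.21,0.0,0,0,0,1],[-0.38,-0.21,0.0,0,0,0,1],[-0.38,-0.21,0.0,0,0,0,1],[-0.38,-0.21,0.0,0,0,0,1],[-0.38,-0.21,0.0,0,0,0,1],[-0.38,-0.21,0.0,0,0,0,1],[-0.38,-0.21,0.0,0,0,0,1]]]'

```text
t: 2.13
tool_pos: [0.4154, 0.3567, 0.2397]
orientation: [3.141, -0.0, 2.827]
contact_force: [0.3, -0.4, -0.7]
gripper_width: 0.0274
gripper_force: 0.0
```

Emit:
arm_command --commands '[[[-0.381,-0.21,0.0,0,0,0,1],[-0.381,-0.21,0.0,0,0,0,1],[-0.381,-0.21,0.0,0,0,0,1],[-0.381,-0.21,0.0,0,0,0,1],[-0.381,-0.21,0.0,0,0,0,1],[-0.381,-0.21,0.0,0,0,0,1],[-0.381,-0.21,0.0,0,0,0,1],[-0.381,-0.21,0.0,0,0,0,1],[-0.381,-0.21,0.16,0,0,0,1],[-0.381,-0.21,0.16,0,0,0,1],[-0.381,-0.21,0.18,0,0,0,1],[-0.381,-0.21,0.18,0,0,0,1]]]'

```text
t: 3.13
tool_pos: [0.634, 0.1212, 0.0982]
orientation: [-3.138, -0.008, 2.832]
contact_force: [-1.4, -0.8, -0.0]
gripper_width: 0.0004
gripper_force: 0.0
```

Emit:
arm_command --commands '[[[0,0,0,0,0,0,1],[0,0,0,0,0,0,1],[0,0,0,0,0,0,1]]]'

```text
t: 3.38
tool_pos: [0.6398, 0.1217, 0.1073]
orientation: [3.14, 0.003, 2.832]
contact_force: [-0.1, 0.7, -0.3]
gripper_width: 0.0004
gripper_force: 0.0
```

```bash
python3 - <<'E'
from h import *
o=env.get_obs(); print(o['tool_pos'],o['orientation'],o['contact_force'])
s=optics.snapshot('scene'); cv2.imwrite('pics/a.png',cv2.resize(s['img'][190:310,240:400],None,fx=5,fy=5,interpolation=cv2.INTER_CUBIC)[:,:,::-1])
E
```

```text
[0.63983929 0.12170088 0.1072694 ] [3.1397832  0.00320226 2.83163557] [-0.14945803  0.70950548 -0.34482679]
```

View pics/a.png

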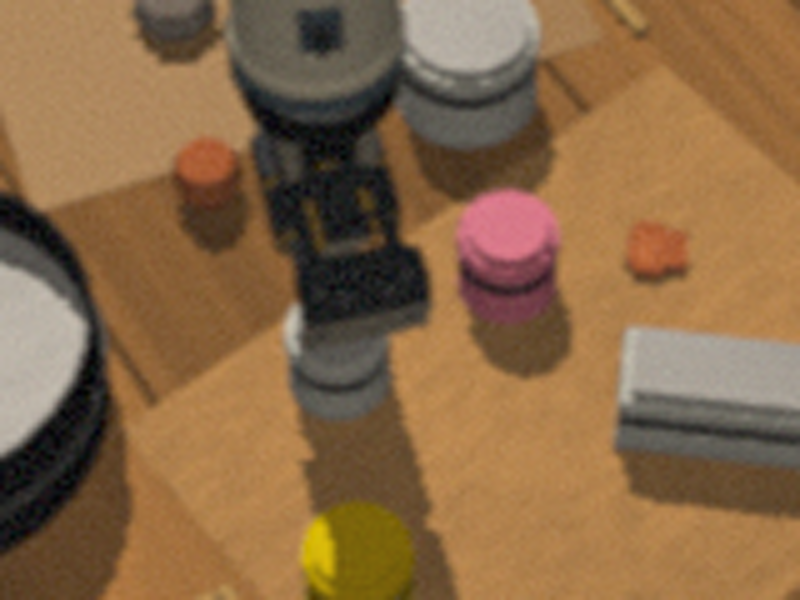

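The closed fingers hang over the small tin at about (345,290) in the crop, well clear of the pink one. I descend gently.

Emit:
arm_command --commands '[[[0,0,0.012,0,0,0,1],[0,0,0.02,0,0,0,1],[0,0,0.026,0,0,0,1],[0,0,0.03,0,0,0,1],[0,0,0.034,0,0,0,1],[0,0,0.037,0,0,0,1],[0,0,0.037,0,0,0,1],[0,0,0.037,0,0,0,1]]]'

```text
t: 4.1
tool_pos: [0.638, 0.1205, 0.0768]
orientation: [-3.141, -0.001, 2.831]
contact_force: [-2.6, 0.5, 1.7]
gripper_width: 0.0005
gripper_force: 1.1
```

Emit:
arm_command --commands '[[[0,0,0.002,0,0,0,1],[0,0,0.004,0,0,0,1],[0,0,0.006,0,0,0,1],[0,0,0.008,0,0,0,1],[0,0,0.0095,0,0,0,1],[0,0,0.0095,0,0,0,1],[0,0,0.0095,0,0,0,1]]]'

```text
t: 4.68
tool_pos: [0.6382, 0.1205, 0.07]
orientation: [-3.141, -0.0, 2.831]
contact_force: [-3.7, -0.9, 8.1]
gripper_width: 0.0001
gripper_force: 4.1
```

Emit:
arm_command --commands '[[[0,0,0.001,0,0,0,1],[0,0,0.002,0,0,0,1],[0,0,0.002,0,0,0,1],[0,0,0.002,0,0,0,1]]]'

```text
t: 5.02
tool_pos: [0.6382, 0.1205, 0.0689]
orientation: [-3.142, -0.0, 2.831]
contact_force: [-5.4, -1.7, 11.7]
gripper_width: 0.0003
gripper_force: 5.6
```

The force rises by 3.6 N over about 1.1 mm, so the lid is home. I lift off and move to the square tin.

Emit:
arm_command --commands '[[[0,0,-0.02,0,0,0,1],[0,0,-0.06,0,0,0,1],[0,0,-0.11,0,0,0,1],[0,0,-0.13,0,0,0,1],[0.093,-0.5325,-0.13,0,0,0,1],[0.093,-0.5325,-0.13,0,0,0,1],[0.093,-0.5325,-0.13,0,0,0,1],[0.093,-0.5325,-0.13,0,0,0,1],[0.093,-0.5325,-0.13,0,0,0,1],[0.093,-0.5325,-0.13,0,0,0,1],[0.093,-0.5325,-0.13,0,0,0,1],[0.093,-0.5325,-0.13,0,0,0,1]]]'

```text
t: 6.02
tool_pos: [0.4824, -0.1761, 0.1657]
orientation: [-3.142, 0.001, 2.831]
contact_force: [0.9, 0.0, 0.3]
gripper_width: 0.0003
gripper_force: 0.0
```

```bash
python3 - <<'E'
from h import *
o=env.get_obs(); p=o['tool_pos']; print(p,o['orientation'],o['contact_force'])
print(shift([*p[:2],p[2]],[*T['square'],.105]))
s=optics.snapshot('scene'); w=cloud(s); d=np.hypot(w[...,0]-.638,w[...,1]-.121)
q=w[(d<.015)&(w[...,2]>.03)]; print('small top',np.median(q[:,2]))
cv2.imwrite('pics/b.png',cv2.resize(s['img'][100:320,240:420],None,fx=2.7,fy=2.7)[:,:,::-1])
E
```

```text
[ 0.48243727 -0.17605241  0.16571645] [-3.14155253e+00  1.30990044e-03  2.83115626e+00] [0.92667437 0.04599382 0.28844771]
[ 0.0163 -0.092   0.081 ]
small top 0.04964767570337825
```

View pics/b.png

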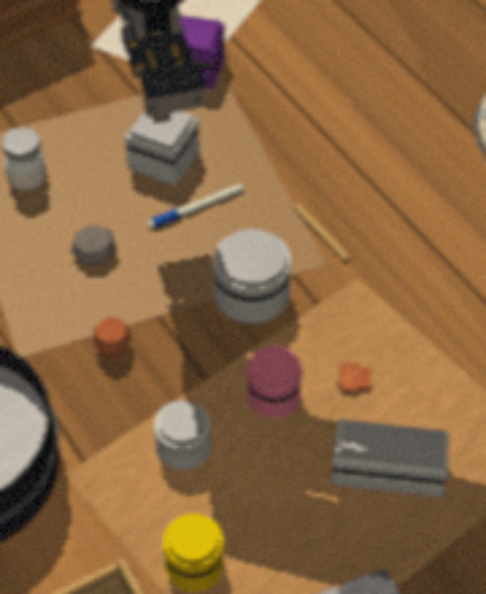

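The small lid at (182,435) now shows no dark gap. The large, square and long lids still stand proud. I go on to the square tin.

Emit:
arm_command --commands '[[[0.016,-0.092,0,0,0,0,1],[0.016,-0.092,0,0,0,0,1],[0.016,-0.092,0.03,0,0,0,1],[0.016,-0.092,0.06,0,0,0,1],[0.016,-0.092,0.08,0,0,0,1],[0.016,-0.092,0.08,0,0,0,1],[0.016,-0.092,0.08,0,0,0,1],[0.016,-0.092,0.08,0,0,0,1],[0.016,-0.092,0.08,0,0,0,1]]]'

```text
t: 6.82
tool_pos: [0.4516, -0.2368, 0.1068]
orientation: [-3.141, 0.002, 2.831]
contact_force: [-0.2, 0.9, 0.0]
gripper_width: 0.0004
gripper_force: 0.0
```

Emit:
arm_command --commands '[[[0,0,0.01,0,0,0,1],[0,0,0.018,0,0,0,1],[0,0,0.024,0,0,0,1],[0,0,0.027,0,0,0,1],[0,0,0.03,0,0,0,1],[0,0,0.033,0,0,0,1],[0,0,0.036,0,0,0,1],[0,0,0.038,0,0,0,1],[0,0,0.04,0,0,0,1],[0,0,0.04,0,0,0,1],[0,0,0.04,0,0,0,1]]]'

```text
t: 7.73
tool_pos: [0.4506, -0.2364, 0.0759]
orientation: [3.141, -0.0, 2.831]
contact_force: [-2.1, 3.1, 8.9]
gripper_width: 0.0005
gripper_force: 4.2
```

Emit:
arm_command --commands '[[[0,0,0.001,0,0,0,1],[0,0,0.002,0,0,0,1],[0,0,0.002,0,0,0,1],[0,0,0.002,0,0,0,1]]]'

```text
t: 8.07
tool_pos: [0.4506, -0.2364, 0.0747]
orientation: [3.141, -0.0, 2.831]
contact_force: [-3.0, 3.6, 11.2]
gripper_width: 0.0003
gripper_force: 5.7
```

Emit:
arm_command --commands '[[[0,0,-0.02,0,0,0,1],[0,0,-0.05,0,0,0,1],[0,0,-0.08,0,0,0,1],[0.066,0.299,-0.08,0,0,0,1],[0.066,0.299,-0.08,0,0,0,1],[0.066,0.299,-0.08,0,0,0,1],[0.066,0.299,-0.08,0,0,0,1],[0.066,0.299,-0.08,0,0,0,1],[0.066,0.299,-0.08,0,0,0,1],[0.066,0.299,-0.08,0,0,0,1],[0.066,0.299,-0.06,0,0,0,1],[0.066,0.299,-0.06,0,0,0,1]]]'

```text
t: 9.07
tool_pos: [0.4712, -0.0078, 0.1177]
orientation: [-3.141, -0.002, 2.832]
contact_force: [-1.2, -0.5, 0.2]
gripper_width: 0.0007
gripper_force: 0.0
```

```bash
python3 - <<'E'
from h import *
s=optics.snapshot('scene')
o=env.get_obs(); p=o['tool_pos']; print(p,o['orientation'],o['contact_force'],shift(p,[*T['large'],.08]))
w=cloud(s); d=np.hypot(w[...,0]-.4497,w[...,1]+.238)
print('square top',np.median(w[(d<.02)&(w[...,2]>.03)][:,2]))
cv2.imwrite('pics/c.png',cv2.resize(s['img'][100:320,240:420],None,fx=2.7,fy=2.7)[:,:,::-1])
E
```

```text
[ 0.47125868 -0.00815052  0.11836244] [-3.14075373e+00 -1.93862307e-03  2.83114919e+00] [ 0.32574503 -0.50215277 -0.79104928] [-0.0002 -0.0001  0.0511]
square top 0.054956569451318105
```

View pics/c.png

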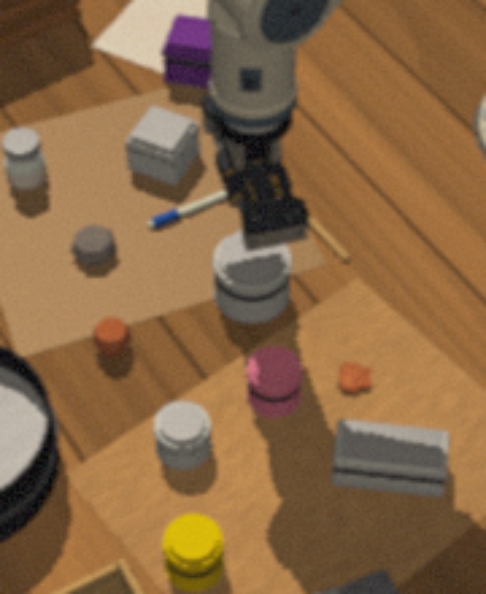

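The square lid at (163,143) is home, and the large lid at (252,270) is still proud. I press it now.

Emit:
arm_command --commands '[[[0,0,0.012,0,0,0,1],[0,0,0.024,0,0,0,1],[0,0,0.031,0,0,0,1],[0,0,0.035,0,0,0,1],[0,0,0.038,0,0,0,1],[0,0,0.041,0,0,0,1],[0,0,0.044,0,0,0,1],[0,0,0.047,0,0,0,1],[0,0,0.049,0,0,0,1],[0,0,0.051,0,0,0,1],[0,0,0.051,0,0,0,1],[0,0,0.051,0,0,0,1]]]'

```text
t: 10.12
tool_pos: [0.472, -0.0079, 0.081]
orientation: [-3.141, -0.0, 2.831]
contact_force: [-3.3, -2.6, 6.4]
gripper_width: 0.0001
gripper_force: 2.9
```

Emit:
arm_command --commands '[[[0,0,0.001,0,0,0,1],[0,0,0.002,0,0,0,1],[0,0,0.002,0,0,0,1],[0,0,0.002,0,0,0,1]]]'

```text
t: 10.45
tool_pos: [0.472, -0.0079, 0.0797]
orientation: [-3.141, -0.0, 2.831]
contact_force: [-4.2, -2.6, 8.8]
gripper_width: 0.0006
gripper_force: 4.4
```

The force again rises by 2.4 N over 1.3 mm, so this lid is home. I lift clear and check.

Emit:
arm_command --commands '[[[0,0,0.001,0,0,0,1],[0,0,0.001,0,0,0,1],[0,0,-0.02,0,0,0,1],[0,0,-0.06,0,0,0,1],[0,0,-0.11,0,0,0,1],[0,0,-0.16,0,0,0,1],[0,0,-0.2,0,0,0,1],[0,0,-0.2,0,0,0,1],[0,0,-0.2,0,0,0,1],[0,0,-0.2,0,0,0,1]]]'

```text
t: 11.28
tool_pos: [0.4719, -0.0077, 0.2288]
orientation: [3.141, 0.0, 2.831]
contact_force: [0.6, -0.3, -0.6]
gripper_width: 0.0007
gripper_force: 0.0
```

```bash
python3 - <<'E'
from h import *
s=optics.snapshot('scene'); o=env.get_obs(); print(o['t'],o['tool_pos'],o['contact_force'])
w=cloud(s)
for n,(x,y) in {**T,'long':(.480,.2535)}.items():
    d=np.hypot(w[...,0]-x,w[...,1]-y); q=w[(d<.015)&(w[...,2]>.03)&(w[...,2]<.08)]; print(n,len(q),np.median(q[:,2]) if len(q) else None)
cv2.imwrite('pics/d.png',cv2.resize(s['img'][100:320,240:420],None,fx=2.7,fy=2.7)[:,:,::-1])
E
```

```text
11.3333 [ 0.47143685 -0.00771001  0.22819364] [ 0.05524624 -0.04992792  0.45985808]
small 83 0.048750497673316406
square 51 0.055971907009720656
large 64 0.05922011698820018
long 89 0.051929758358448375
```

View pics/d.png

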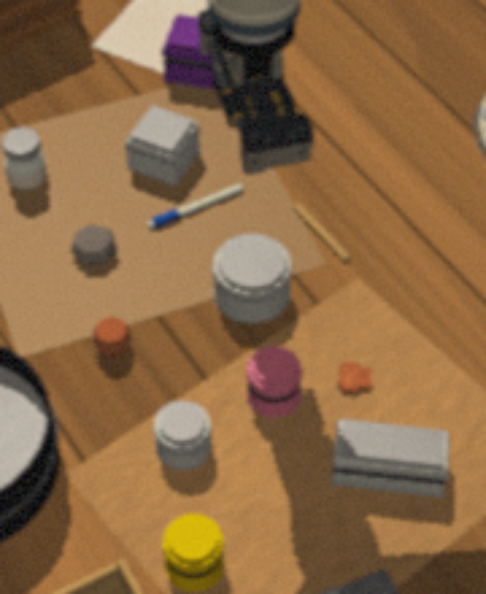

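The lids at (182,435), (163,143) and (252,275) are shut with no dark gap. The long tin at (390,455) still shows its dark neck, and nothing has moved.

```bash
python3 -c "
from workcell import env
print(env.sign_off())"
```

```text
the job is handed in; nothing more can be done
None
```

I pressed the small round, square and large round lids home in that order, at about 12 N or less each at every reading. The long tin's lid still stands proud, nothing visibly moved, and I handed the job in after about 11 s; no verdict came back.

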